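Change over the flasks in the air-cooling block

TASK

Change over the flasks in the air-cooling block: first shut its air valve fully, and keep it shut while you stand the tall, cooled flasks from the block upright on the grey soldering board and every short flask from the bench upright in a pocket of its own in the block, fully down. When all that is done, open the valve to 60 degrees (the second mark after shut) and let go. Do not knock over the glass jar.

Things in the scene. Friction and masses are not known exactly. Their poses are not given: they have to be found in the camera images.
- block: aluminium air-cooling block fixed to the bench, 180 (x) x 250 (y) x 36 mm high, with six round pockets of 58 mm diameter, 24 mm deep (pocket floor 12 mm above the bench), in two rows (at x = -45 and +45 mm) of three (at y = -82, 0 and +82 mm) in its own frame; origin at the centre of its underside, z up. Its yaw is within 12 degrees of the world's. The brass valve stands at its +y end
- block_hole0 (a point): centre of the mouth of a pocket, level with the block's top (36 mm above the bench); block frame x -45, y -82 mm
- block_hole1 (a point): centre of the mouth of a pocket, level with the block's top (36 mm above the bench); block frame x -45, y 0 mm
- block_hole2 (a point): centre of the mouth of a pocket, level with the block's top (36 mm above the bench); block frame x -45, y 82 mm
- block_hole3 (a point): centre of the mouth of a pocket, level with the block's top (36 mm above the bench); block frame x 45, y -82 mm
- block_hole4 (a point): centre of the mouth of a pocket, level with the block's top (36 mm above the bench); block frame x 45, y 0 mm
- block_hole5 (a point): centre of the mouth of a pocket, level with the block's top (36 mm above the bench); block frame x 45, y 82 mm
- valve (a joint): angle of the air valve's handle, rad: 0 = shut, at a stop (pointer along the block's -x, toward the robot), growing counter-clockwise seen from above to 1.571 = fully open, also a stop (pointer toward the block, -y). The white scale plate under it has black marks at 0, 30, 60 and 90 degrees. It turns stiffly (0.15 N m) about a vertical axis and stays where it is left
- valve_grip (a point): on the handle's turning axis, at mid-height of the steel bar to pinch (bar 84 mm long, 16 wide, 28 high, 85 to 113 mm above the bench; this point 98 mm up), at block frame x -40, y 195 mm. Its x axis runs along the bar, away from the pointed end. Below the bar is a round scale plate, 136 mm across, its top 73 mm above the bench
- valve_tip (a point): 48 mm from the axis, at the bar's pointed end, 98 mm above the bench; the other end is cut square. A thin dark needle under this end reaches out over the marks, 58 mm from the axis
- flask0: short casting flask: plain steel cylinder with a plaster top, 50 mm diameter, 65 mm tall, about 0.25 to 0.5 kg, standing on the bench (some may be absent); origin at the centre of its underside, z up along its axis
- flask1: short casting flask: plain steel cylinder with a plaster top, 50 mm diameter, 65 mm tall, about 0.25 to 0.5 kg, standing on the bench (some may be absent); origin at the centre of its underside, z up along its axis
- flask2: short casting flask: plain steel cylinder with a plaster top, 50 mm diameter, 65 mm tall, about 0.25 to 0.5 kg, standing on the bench (some may be absent); origin at the centre of its underside, z up along its axis
- flask3: short casting flask: plain steel cylinder with a plaster top, 50 mm diameter, 65 mm tall, about 0.25 to 0.5 kg, standing on the bench (some may be absent); origin at the centre of its underside, z up along its axis
- flask4: short casting flask: plain steel cylinder with a plaster top, 50 mm diameter, 65 mm tall, about 0.25 to 0.5 kg, standing on the bench (some may be absent); origin at the centre of its underside, z up along its axis
- tall0: tall casting flask, cooled: plain steel cylinder with a plaster top, 50 mm diameter, 90 mm tall, about 0.5 kg, standing in a pocket of the block (some absent); origin at the centre of its underside, z up along its axis
- tall1: tall casting flask, cooled: plain steel cylinder with a plaster top, 50 mm diameter, 90 mm tall, about 0.5 kg, standing in a pocket of the block (some absent); origin at the centre of its underside, z up along its axis
- tall2: tall casting flask, cooled: plain steel cylinder with a plaster top, 50 mm diameter, 90 mm tall, about 0.5 kg, standing in a pocket of the block (some absent); origin at the centre of its underside, z up along its axis
- board: grey soldering board lying fixed on the bench, 200 (x) x 130 (y) x 15 mm thick, nearly square to the world; origin at the centre of its underside, its top 15 mm up
- jar: glass jar with a dark lid, 52 mm diameter, 75 mm tall, standing among the short flasks; origin at the centre of its underside
Not all that is in view belongs to the job. What is shaped like the flask1 but orange or yellow is not meant.

How it is judged:
On the way, in this order (a step that is already met when the one before it is completed fails the run):
1. the valve is shut (under 0.07 rad), before any flask is moved out of or into the block (value of joint valve below 0.07 rad and x of tall0 in the frame of block between -0.09 and 0.09 m and y of tall0 in the frame of block between -0.125 and 0.125 m and z of tall0 in the frame of block between 0.006 and 0.018 m and x of tall1 in the frame of block between -0.09 and 0.09 m and y of tall1 in the frame of block between -0.125 and 0.125 m and z of tall1 in the frame of block between 0.006 and 0.018 m and x of tall2 in the frame of block between -0.09 and 0.09 m and y of tall2 in the frame of block between -0.125 and 0.125 m and z of tall2 in the frame of block between 0.006 and 0.018 m and horizontal distance between each of flask0, flask1, flask2, flask3, flask4 and block above 0.12 m), for 0.2 s.
2. with the valve still shut (under 0.12 rad), every tall flask stands on the board and every short flask is down in a pocket (value of joint valve below 0.12 rad and x of flask0 in the frame of block between -0.09 and 0.09 m and y of flask0 in the frame of block between -0.125 and 0.125 m and z of flask0 in the frame of block between 0.006 and 0.018 m and angle between each of flask0, flask1, flask2, flask3, flask4, tall0, tall1, tall2's own z axis and vertical below 0.12 rad and x of flask1 in the frame of block between -0.09 and 0.09 m and y of flask1 in the frame of block between -0.125 and 0.125 m and z of flask1 in the frame of block between 0.006 and 0.018 m and x of flask2 in the frame of block between -0.09 and 0.09 m and y of flask2 in the frame of block between -0.125 and 0.125 m and z of flask2 in the frame of block between 0.006 and 0.018 m and x of flask3 in the frame of block between -0.09 and 0.09 m and y of flask3 in the frame of block between -0.125 and 0.125 m and z of flask3 in the frame of block between 0.006 and 0.018 m and x of flask4 in the frame of block between -0.09 and 0.09 m and y of flask4 in the frame of block between -0.125 and 0.125 m and z of flask4 in the frame of block between 0.006 and 0.018 m and x of tall0 in the frame of board between -0.1 and 0.1 m and y of tall0 in the frame of board between -0.065 and 0.065 m and z of tall0 in the frame of board between 0.01 and 0.019 m and x of tall1 in the frame of board between -0.1 and 0.1 m and y of tall1 in the frame of board between -0.065 and 0.065 m and z of tall1 in the frame of board between 0.01 and 0.019 m and x of tall2 in the frame of board between -0.1 and 0.1 m and y of tall2 in the frame of board between -0.065 and 0.065 m and z of tall2 in the frame of board between 0.01 and 0.019 m), for 0.2 s.
3. the valve is opened to 60 degrees, within 5.7 degrees (value of joint valve between 0.947 and 1.147 rad), for 0.2 s.
At the end, for the whole second after the job is handed in: Every short flask stands upright (within 7 degrees) in a pocket of the block, resting on its floor (within 6 mm); every tall flask stands upright on the soldering board; all are at rest; the valve is at 60 degrees, within 5.7 degrees (0.947 to 1.147 rad) (all of step 3 and x of flask0 in the frame of block between -0.09 and 0.09 m and y of flask0 in the frame of block between -0.125 and 0.125 m and z of flask0 in the frame of block between 0.006 and 0.018 m and angle between each of flask0, flask1, flask2, flask3, flask4, tall0, tall1, tall2's own z axis and vertical below 0.12 rad and x of flask1 in the frame of block between -0.09 and 0.09 m and y of flask1 in the frame of block between -0.125 and 0.125 m and z of flask1 in the frame of block between 0.006 and 0.018 m and x of flask2 in the frame of block between -0.09 and 0.09 m and y of flask2 in the frame of block between -0.125 and 0.125 m and z of flask2 in the frame of block between 0.006 and 0.018 m and x of flask3 in the frame of block between -0.09 and 0.09 m and y of flask3 in the frame of block between -0.125 and 0.125 m and z of flask3 in the frame of block between 0.006 and 0.018 m and x of flask4 in the frame of block between -0.09 and 0.09 m and y of flask4 in the frame of block between -0.125 and 0.125 m and z of flask4 in the frame of block between 0.006 and 0.018 m and x of tall0 in the frame of board between -0.1 and 0.1 m and y of tall0 in the frame of board between -0.065 and 0.065 m and z of tall0 in the frame of board between 0.01 and 0.019 m and x of tall1 in the frame of board between -0.1 and 0.1 m and y of tall1 in the frame of board between -0.065 and 0.065 m and z of tall1 in the frame of board between 0.01 and 0.019 m and x of tall2 in the frame of board between -0.1 and 0.1 m and y of tall2 in the frame of board between -0.065 and 0.065 m and z of tall2 in the frame of board between 0.01 and 0.019 m and linear speed of each of flask0, flask1, flask2, flask3, flask4, tall0, tall1, tall2 below 0.03 m/s); the robot touches nothing.
It fails at once if the glass jar is knocked over (angle between jar's own z axis and vertical above 0.7 rad).
Of flask0, flask1, flask2, flask3, flask4 only 3 to 5 are there at a start; the rules pass over those that are not, and their reading is None.
Of tall0, tall1, tall2 only 2 to 3 are there at a start; the rules pass over those that are not, and their reading is None.
At some moment in a run one of flask0, flask1, flask2, flask3, flask4 may be knocked a few centimetres aside while the robot is not near it.
It also fails if it takes over 210 s, if anything falls off the work surface, if the arm or the gripper's body presses on something with over 40 N, if the wrist force passes 120 N, or if a joint passes its speed limit or range.

ROBOT

A 7-joint arm with a two-finger parallel gripper is mounted at the origin on the work surface. World frame = base frame: x ahead of the robot, y to its left, z up, the work surface at z = 0. Lengths are in m, angles in rad, forces in N, time in s.
With the tool pointing down it reaches from about 0.4 to 0.875 m from the base axis. Payload 19.3 kg.
Tool frame: the origin (TCP) lies between the finger pads; the fingertips stand 17 mm ahead of it and the grasp point (between the pads) lies 2 mm behind it; z points along the fingers, y is the line along which they close (so a half turn about z gives the same grasp; the last joint's range is limited). The gripper opens to 85 mm and grips with 20 to 120 N. Pads are 22 mm wide; open, the fingers measure 114 mm over their backs; the gripper's body (76 mm by 85 mm) begins 54 mm behind the grasp point. The pads swing forward as they close: fully open they stand 13 mm farther back than shut.
Start: joints at [1.073, 0.521, -0.036, 1.599, 0.021, 1.021, -0.113], TCP at [0.259, -0.569, 0.248] pointing down, gripper open.
Joint ranges: [-2.91, 2.91], [-0.3, 2.13], [-1.5, 1.42], [0.17, 2.43], [-1.26, 4.41], [0.16, 1.93], [-2.52, 2.52]. Speed limits (rad/s): [1.89, 1.89, 2.39, 2.39, 3.01, 3.01, 3.01].

INTERFACE

Orientations are given as [roll, pitch, yaw] about the fixed x, y, z axes, in that order (R = Rz(yaw) Ry(pitch) Rx(roll)).
In Python, from workcell import bot gives the robot as it stands.
- The arm moves only by the shell command python3 -m inch 'ROWS' [FORCE]. ROWS is JSON, a list of rows, each a list of 7 numbers: the shift along the tool's x, y, z in units of 200 mm (1.0 is 200 mm), then the turn, a rotation vector about the tool's x, y, z in units of 90 degrees (1.0 is 90 degrees), then the opening, from 0 (shut) to 1 (fully open). In form: [[x, y, z, rx, ry, rz, grip], ...]. A call has 1 to 20 rows; each row is the pose to reach, as a shift and turn from the pose commanded when the call began, along the tool's axes at that moment; what a row does not reach only later rows make up. A row lasts 1/8 s, in which the tool goes at most 62.5 mm and 10.7 degrees, less where a joint would pass 70% of its speed; a pose out of reach is approached as far as the arm can. A call with a number of a shift or a turn outside -1 to 1 is refused whole. A call with a gripper value outside its range is refused whole. The fingers move at their own pace and stop on an object; FORCE is the grip in N (left out, the last holds). Time passes only in rows, so rows that repeat a pose let the fingers close. It gives the time, the measured TCP pose, the force, the opening and the grip force at its end, in the units of the state.
- bot.observe(): the state, without advancing time (a new reading comes with each control period).
- bot.grab_frame(name): name is "side" or "top"; returns a dict with "img" (480x640x3 uint8, red, green, blue), "z_map" (480x640 float32, m along the optical axis (not along the pixel's ray), 0 where there is no reading), "vfov" (degrees; the focal length in pixels is half the picture's height over the tangent of half this angle, whatever the lens; pixels are square), "cx", "cy" (the principal point, pixels), "rvec" (rotation vector, rad) and "tvec" (3), from world to camera coordinates, as OpenCV has them. Camera axes: x right, y down, z forward; pixel columns grow to the right and rows downward; lengths in m; the calibration is good to about 2 mm. A picture is of the moment at which its call begins.
- bot.job_done(): hands the job in; it is judged then, once.
The state is a dict: "clock": time; "qpos": joint angles; "qd": joint speeds; "joint_efforts": joint torques, N m; "position": TCP position; "tool_rot": TCP orientation; "force": force on the tool from outside, world axes, zero at the start; "moment": the same for the moment, N m; "grip_width": finger opening in m; "finger_force": force on a finger pad.
Only numpy, scipy, OpenCV 4.12 (cv2) and the standard library are available. Lean on these libraries where they do the work, as an engineer would, in place of code of your own. Each camera call takes 0.05 s, during which the arm holds its last target. There are 200 camera calls.

## Working session

There is one attempt and no reset: what is moved stays moved. The work goes in short steps, Python scripts to look and compute and a shell command to move; the robot and the scene stay as the last step left them, time stands still between calls to the robot, and variables do not carry over. Pictures are saved under pics/ and viewed, at most 14 in all, crops included, and the job is handed in when it is done.

```bash
ls; mkdir -p pics; python3 - <<'E'
from workcell import bot
import cv2,numpy as np
s=bot.observe();print({k:np.round(v,3) for k,v in s.items()})
for n in("side","top"):
    f=bot.grab_frame(n);cv2.imwrite(f"pics/{n}0.png",f["img"][:,:,::-1]);np.savez(f"{n}0.npz",**f)
    print(n,f["vfov"],f["cx"],f["cy"],f["rvec"],f["tvec"], [k for k in f])
E
```

```text
pics
{'clock': np.float64(0.0), 'qpos': array([ 1.073,  0.522, -0.036,  1.6  ,  0.021,  1.021, -0.113]), 'qd': array([ 0.001,  0.002, -0.002,  0.   ,  0.003,  0.002, -0.001]), 'joint_efforts': array([ 0.0000e+00, -9.2711e+01,  1.9800e+00, -3.6993e+01,  1.8000e-02,
        8.0000e-03,  0.0000e+00]), 'position': array([ 0.259, -0.568,  0.248]), 'tool_rot': array([-3.14 ,  0.   ,  0.428]), 'force': array([ 0.341, -0.605, -0.098]), 'moment': array([-0.012,  0.027, -0.046]), 'finger_force': np.float64(0.0), 'grip_width': np.float64(0.085)}
side 45.27815247396819 314.5579198186633 229.2676155003412 [ 0.07493961 -2.71519153  1.48043993] [0.55131689 0.08254925 1.18801279] ['img', 'z_map', 'vfov', 'cx', 'cy', 'rvec', 'tvec']
top 53.114943635496516 312.2684449371351 236.3974135660587 [ 2.14723728 -2.16426512  0.10155503] [-5.01631209e-04  5.32882566e-01  1.14539916e+00] ['img', 'z_map', 'vfov', 'cx', 'cy', 'rvec', 'tvec']
```

View pics/top0.png

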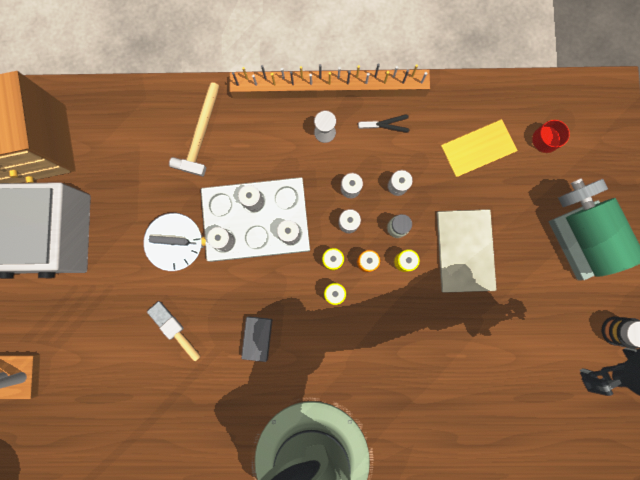

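View pics/side0.png

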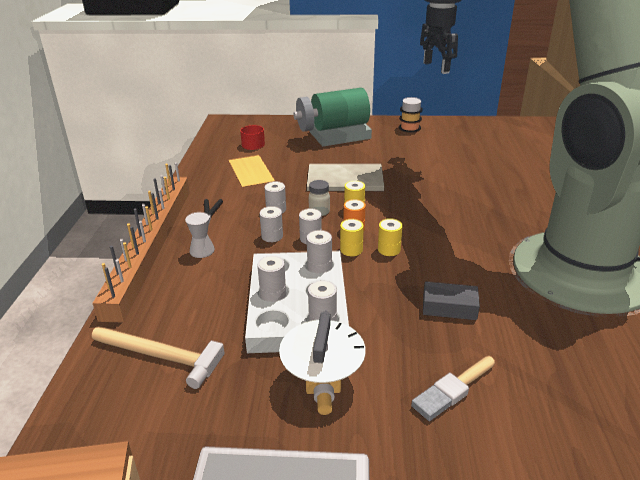

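The top view shows three plain steel short flasks at (352,184), (401,182) and (349,219), with the dark-lidded jar at (399,225). The yellow and orange ones at (333,259), (369,260), (408,260) and (335,294) are decoys, and the waisted thing at (325,122) is not a cylinder. The tall flasks stand at (249,196), (218,238) and (288,231). The board is at (467,250). The valve at (172,242) has its pointer toward the block.

```bash
cat > h.py <<'E'
import cv2,numpy as np
from workcell import bot
def grab(n,save=None):
    f=bot.grab_frame(n)
    if save: cv2.imwrite(f"pics/{save}.png",f["img"][:,:,::-1])
    return f
def K(f):
    F=240/np.tan(np.radians(f["vfov"]/2)); return np.array([[F,0,f["cx"]],[0,F,f["cy"]],[0,0,1.]])
def cloud(f):
    v,u=np.mgrid[:480,:640]; z=f["z_map"].astype(float); k=K(f)
    p=np.stack([(u-k[0,2])/k[0,0]*z,(v-k[1,2])/k[0,0]*z,z],-1)-f["tvec"]
    w=p@cv2.Rodrigues(np.array(f["rvec"],float))[0]; w[z<=0]=np.nan; return w
def proj(f,P): return cv2.projectPoints(np.array(P,float).reshape(-1,1,3),np.array(f["rvec"],float),np.array(f["tvec"],float),K(f),None)[0][:,0]
def blobs(f,lo,hi,amin=60,box=(.35,1.0,-.6,.6)):
    w=cloud(f); m=(w[...,2]>lo)&(w[...,2]<hi)&(w[...,0]>box[0])&(w[...,0]<box[1])&(w[...,1]>box[2])&(w[...,1]<box[3])
    n,L,st,c=cv2.connectedComponentsWithStats(m.astype(np.uint8))
    out=[]
    for i in range(1,n):
        if st[i,4]>=amin:
            q=w[L==i]; (cx,cy),r=cv2.minEnclosingCircle(q[:,:2].astype(np.float32))
            out.append((np.round(c[i]),st[i,4],np.round(np.median(q,0),4),np.round([cx,cy,r],4),np.round(f["img"][L==i].mean(0))))
    return out
def goto(x,y,z,yaw):
    """row values (units) from the measured pose to tool-down pose with closing line at yaw (world) """
    from scipy.spatial.transform import Rotation as R
    s=bot.observe(); A=R.from_euler('xyz',s["tool_rot"]); B=R.from_euler('xyz',[np.pi,0,yaw])
    d=A.inv().apply(np.array([x,y,z])-s["position"])/.2; r=(A.inv()*B).as_rotvec()/(np.pi/2)
    print("shift",np.round(d,3),"turn",np.round(r,3))
E
python3 - <<'E'
from h import *
t=dict(np.load("top0.npz"));s=dict(np.load("side0.npz"))
for nm,f in(("top",t),("side",s)):
    for lo,hi in((.008,.022),(.028,.043),(.055,.072),(.073,.08),(.082,.12)):
        print(nm,lo,hi)
        for b in blobs(f,lo,hi,40 if nm=="top" else 60): print("  ",*b)
big=np.vstack([cv2.resize(t["img"][195:285,130:330],(800,360),interpolation=2),cv2.resize(t["img"][165:245,330:430],(300,240),interpolation=2).copy() if 0 else np.zeros((0,800,3),np.uint8)])
a=cv2.resize(s["img"][310:400,260:380],(440,330),interpolation=2)
c=cv2.resize(t["img"][160:310,315:435],(360,240*360//288),interpolation=2)
low=np.zeros((240,800,3),np.uint8); low[:,:320]=cv2.resize(s["img"][310:400,260:380],(320,240),interpolation=2); low[:,330:800]=cv2.resize(s["img"][170:260,240:416],(470,240),interpolation=2)
cv2.imwrite("pics/crop0.png",np.vstack([big,low])[:,:,::-1])
E
```

```text
top 0.008 0.022
   [206. 123.] 281 [0.8263 0.2659 0.0185] [0.8305 0.2703 0.1058] [202. 165. 108.]
   [310.  95.] 343 [ 0.8998 -0.0013  0.0149] [0.8993 0.004  0.1954] [105.  71.  41.]
   [407.  93.] 85 [ 0.8996 -0.2487  0.0151] [ 0.9004 -0.248   0.0522] [115.  77.  45.]
   [388. 124.] 290 [ 0.8216 -0.2045  0.0105] [ 0.8231 -0.1899  0.065 ] [100.  97.  92.]
   [325. 136.] 92 [ 0.7887 -0.0359  0.0156] [ 0.8035 -0.0383  0.0262] [150. 144. 139.]
   [538. 143.] 78 [ 0.7632 -0.571   0.0144] [ 0.7732 -0.5867  0.0322] [106.  28.  23.]
   [286. 198.] 363 [0.6323 0.0607 0.0117] [0.6324 0.0597 0.0285] [232. 233. 229.]
   [ 87. 233.] 216 [0.5482 0.5601 0.0144] [0.5489 0.5636 0.0985] [114. 109. 105.]
   [221. 205.] 369 [0.6169 0.2248 0.0119] [0.6162 0.2243 0.0287] [234. 235. 230.]
   [466. 251.] 4317 [ 0.4952 -0.3827  0.0144] [ 0.4962 -0.384   0.1176] [207. 202. 178.]
   [257. 237.] 384 [0.5345 0.1332 0.0116] [0.5339 0.1329 0.0286] [234. 235. 231.]
   [158. 309.] 142 [0.3589 0.3739 0.0161] [0.3515 0.375  0.0271] [181. 184. 183.]
top 0.028 0.043
   [325.  90.] 661 [ 0.9002 -0.0344  0.0386] [ 0.9006
[... 6335 characters left out ...]
608  -0.5929  0.0149] [106. 106. 107.]
   [152. 197.] 62 [ 0.9184 -0.0968  0.0946] [ 0.9224 -0.1064  0.019 ] [117.  99.  74.]
   [197. 219.] 203 [ 0.8046 -0.0352  0.0835] [ 0.8049 -0.0359  0.0266] [221. 212. 209.]
   [131. 231.] 61 [0.9177 0.0423 0.096 ] [0.9251 0.0331 0.0193] [111.  94.  70.]
   [319. 241.] 467 [0.5384 0.0625 0.0997] [0.5416 0.0516 0.028 ] [187. 181. 174.]
   [271. 267.] 547 [0.6208 0.1521 0.0999] [0.6219 0.1432 0.0265] [190. 183. 177.]
   [106. 272.] 74 [0.917  0.1798 0.0962] [0.9244 0.168  0.0183] [110.  94.  74.]
   [322. 293.] 636 [0.5234 0.2226 0.1001] [0.5243 0.2129 0.0265] [192. 186. 179.]
   [321. 338.] 600 [0.5179 0.3404 0.1098] [0.5168 0.326  0.0469] [98. 95. 97.]
```

View pics/crop0.png

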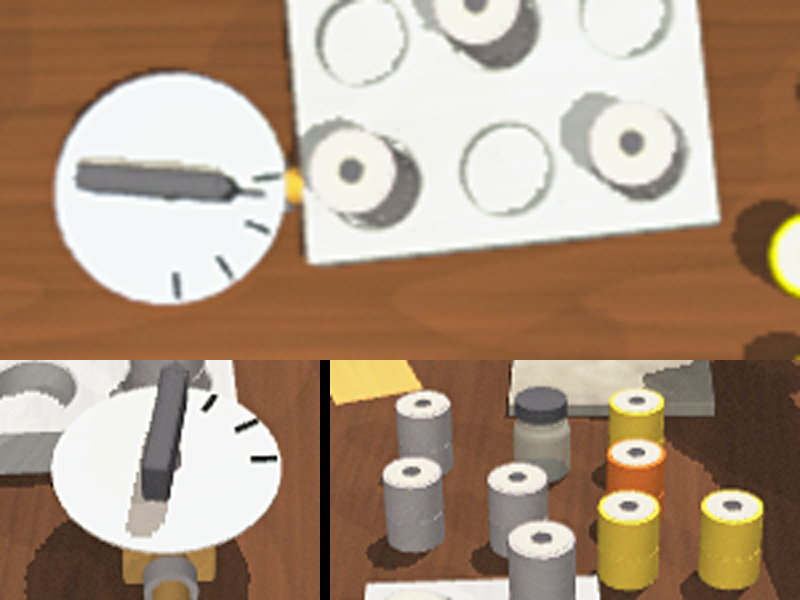

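The crop confirms three steel shorts with plain grey sides; the yellow and orange ones are clearly different, and the jar has a dark lid. The valve pointer sits about 11° short of the 90° mark (needle tip at crop (264,192)), so it reads about 79°. Both views agree to within 2 mm.

```bash
python3 - <<'E'
from h import *
goto(.45,-.45,.25,np.pi/2)
E
```

```text
shift [ 1.114 -0.143 -0.011] turn [-0.001 -0.    -0.728]
```

```bash
python3 -m inch '[[0.9,-0.12,0,0,0,-0.728,1],[0.9,-0.12,0,0,0,-0.728,1],[0.9,-0.12,0,0,0,-0.728,1],[0.9,-0.12,0,0,0,-0.728,1],[0.9,-0.12,0,0,0,-0.728,1],[0.9,-0.12,0,0,0,-0.728,1],[0.9,-0.12,0,0,0,-0.728,1],[0.9,-0.12,0,0,0,-0.728,1],[0.9,-0.12,0,0,0,-0.728,1]]' 60; python3 - <<'E'
from h import *
s=bot.observe();print(s["qpos"].round(3) if hasattr(s["qpos"],"round") else s["qpos"],s["position"],s["tool_rot"])
goto(.5206,.3277,.25,np.radians(84.4))
E
```

```text
clock: 1.23
position: [0.4131, -0.4721, 0.2483]
tool_rot: [-3.141, -0.0, 1.569]
force: [0.2, 0.4, -0.4]
grip_width: 0.0854
finger_force: 0.0
[ 0.982  0.542 -0.335  1.581  0.196  1.052  0.592] [ 0.41311113 -0.47212512  0.24825464] [-3.14147738e+00 -2.93299603e-05  1.56871912e+00]
shift [ 4.     0.529 -0.009] turn [-0.    -0.     0.061]
```

```bash
python3 -m inch '[[1,0.53,0,0,0,0.061,1],[1,0.53,0,0,0,0.061,1],[1,0.53,0,0,0,0.061,1],[1,0.53,0,0,0,0.061,1]]' | head -2; python3 -m inch '[[1,0,0,0,0,0,1],[1,0,0,0,0,0,1],[1,0,0,0,0,0,1],[1,0,0,0,0,0,1]]' | head -2;python3 -m inch '[[1,0,0,0,0,0,1],[1,0,0,0,0,0,1],[1,0,0,0,0,0,1],[1,0,0,0,0,0,1]]' | head -2; python3 -m inch '[[0.8,0,0,0,0,0,1],[0.8,0,0,0,0,0,1],[0.8,0,0,0,0,0,1],[0.8,0,0,0,0,0,1],[0.8,0,0,0,0,0,1]]' | head -3; python3 - <<'E'
from h import *
s=bot.observe();print(np.round(s["qpos"],3))
goto(.5206,.3277,.15,np.radians(84.4))
E
```

```text
clock: 1.72
position: [0.5204, -0.269, 0.2486]
clock: 2.22
position: [0.5383, -0.0686, 0.2487]
clock: 2.72
position: [0.5569, 0.13, 0.2483]
clock: 3.35
position: [0.5728, 0.2838, 0.2481]
tool_rot: [3.142, 0.001, 1.473]
[-0.257  0.577 -0.455  1.542  0.275  1.086 -0.874]
shift [ 0.194 -0.281  0.49 ] turn [0.    0.001 0.   ]
```

```bash
python3 -m inch '[[0.194,-0.281,0.2,0,0,0,1],[0.194,-0.281,0.2,0,0,0,1],[0.194,-0.281,0.49,0,0,0,1],[0.194,-0.281,0.49,0,0,0,1],[0.194,-0.281,0.49,0,0,0,1]]'; python3 - <<'E'
from h import *
goto(.5206,.3277,.098,np.radians(84.4))
f=grab("side","v1"); f2=grab("top")
cv2.imwrite("pics/v1.png",np.hstack([cv2.resize(f["img"][270:420,240:400],(400,375)),cv2.resize(f2["img"][180:300,120:248],(400,375))])[:,:,::-1])
E
```

```text
clock: 3.98
position: [0.5212, 0.3288, 0.1521]
tool_rot: [3.14, -0.001, 1.474]
force: [-0.3, 0.4, 1.2]
grip_width: 0.0853
finger_force: 0.0
shift [-0.006 -0.003  0.27 ] turn [ 0.001 -0.     0.001]
```

View pics/v1.png

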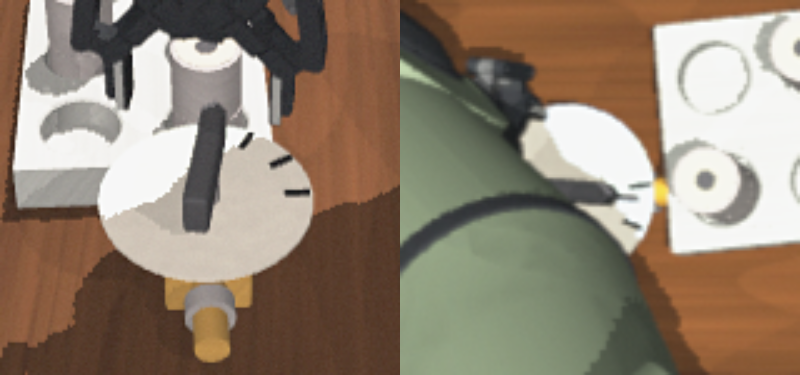

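The fingers straddle the bar (side crop, bar at (205,170)), so I descend, pinch it and turn it.

```bash
python3 -m inch '[[0,0,0.2,0,0,0,0.6],[0,0,0.265,0,0,0,0.6],[0,0,0.265,0,0,0,0],[0,0,0.265,0,0,0,0],[0,0,0.265,0,0,0,0],[0,0,0.265,0,0,0,0],[0,0,0.265,0,0,0,0],[0,0,0.265,0,0,0,0]]' 60
python3 - <<'E'
from h import *
goto(.5206,.3277,.098,np.radians(3.4))
E
```

```text
clock: 5.08
position: [0.5193, 0.3299, 0.0988]
tool_rot: [-3.141, -0.0, 1.476]
force: [-9.3, -1.2, 7.5]
grip_width: 0.015
finger_force: 58.9
shift [-0.01   0.008  0.004] turn [-0.     0.     0.902]
```

```bash
python3 -m inch '[[0,0,0,0,0,0.1,0],[0,0,0,0,0,0.2,0],[0,0,0,0,0,0.3,0],[0,0,0,0,0,0.4,0],[0,0,0,0,0,0.5,0],[0,0,0,0,0,0.6,0],[0,0,0,0,0,0.7,0],[0,0,0,0,0,0.8,0],[0,0,0,0,0,0.86,0],[0,0,0,0,0,0.89,0],[0,0,0,0,0,0.89,0],[0,0,0,0,0,0.89,0]]'
python3 - <<'E'
from h import *
s=bot.observe();print(np.round(s["qpos"],3),s["moment"])
E
```

```text
clock: 6.58
position: [0.5225, 0.3266, 0.0988]
tool_rot: [3.139, -0.003, 0.076]
force: [10.1, -15.8, 2.9]
grip_width: 0.0151
finger_force: 62.6
[-0.63   0.691 -0.039  1.736  0.044  0.714 -2.189] [-3.30770732 -2.05557684  0.59208701]
```

```bash
python3 -m inch '[[0,0,0,0,0,0,0.7],[0,0,0,0,0,0,0.7],[0,0,0,0,0,0,0.7],[0,0,-0.3,0,0,0,0.7],[0,0,-0.75,0,0,0,0.7],[0,0,-0.75,0,0,0,0.7],[0,0,-0.75,0,0,0,0.7],[0,0,-0.75,0,0,0,0.7]]' | head -3
python3 - <<'E'
from h import *
goto(.524,.2122,.25,np.radians(95.6))
f=grab("side","v2");w=cloud(f)
cv2.imwrite("pics/v2.png",cv2.resize(f["img"][270:420,240:400],(640,600),interpolation=2)[:,:,::-1])
m=(w[...,2]>.095)&(w[...,2]<.13)&(np.hypot(w[...,0]-.5206,w[...,1]-.3277)<.06);q=w[m][:,:2]
from numpy.linalg import svd
c=q.mean(0);v=svd(q-c,full_matrices=False)[2][0];print(m.sum(),c,np.degrees(np.arctan2(v[1],v[0])))
E
```

```text
clock: 7.58
position: [0.5197, 0.3293, 0.2467]
tool_rot: [3.141, 0.001, 0.078]
shift [-0.024  0.585 -0.017] turn [-0.000e+00  1.000e-03 -1.013e+00]
814 [0.51674919 0.32999298] 6.028624091335868
```

View pics/v2.png

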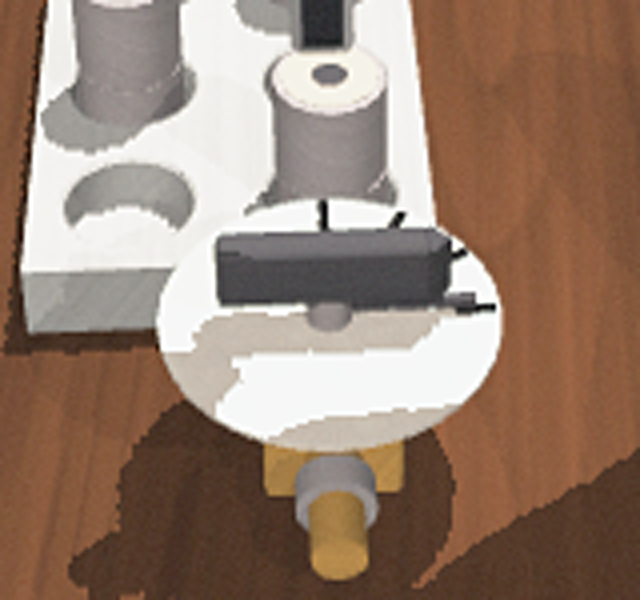

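The valve is shut: the needle at (480,305) lies on the first mark. Now the tall flask at the valve end.

```bash
python3 -m inch '[[-0.024,0.585,0,0,0,-1,1],[-0.024,0.585,0,0,0,-1,1],[-0.024,0.585,0,0,0,-1,1],[-0.024,0.585,0,0,0,-1,1],[-0.024,0.585,0,0,0,-1,1],[-0.024,0.585,0,0,0,-1,1],[-0.024,0.585,0,0,0,-1,1],[-0.024,0.585,0,0,0,-1,1],[-0.024,0.585,0,0,0,-1,1],[-0.024,0.585,0,0,0,-1,1]]' |head -3
python3 - <<'E'
from h import *
goto(.524,.2122,.075,np.radians(94))
s=bot.observe();print(np.round(s["qpos"],3))
E
```

```text
clock: 8.88
position: [0.524, 0.2121, 0.2464]
tool_rot: [-3.14, 0.0, 1.648]
shift [0.001 0.001 0.857] turn [-0.001  0.     0.004]
[-0.203  0.452 -0.392  1.747  0.201  0.984 -0.595]
```

```bash
python3 -m inch '[[0,0,0.3,0,0,0,1],[0,0,0.6,0,0,0,1],[0,0,0.86,0,0,0,1],[0,0,0.86,0,0,0,1],[0,0,0.86,0,0,0,0],[0,0,0.86,0,0,0,0],[0,0,0.86,0,0,0,0],[0,0,0.86,0,0,0,0],[0,0,0.86,0,0,0,0],[0,0,0.86,0,0,0,0]]' 60
python3 -m inch '[[0,0,-0.1,0,0,0,0],[0,0,-0.3,0,0,0,0],[0,0,-0.6,0,0,0,0],[0,0,-0.86,0,0,0.044,0],[0,0,-0.86,0,0,0.044,0],[0,0,-0.86,0,0,0.044,0]]'
python3 - <<'E'
from h import *
goto(.426,-.415,.25,np.pi/2)
E
```

```text
clock: 10.12
position: [0.5253, 0.2127, 0.0775]
tool_rot: [3.139, -0.001, 1.648]
force: [-2.3, -0.6, 11.6]
grip_width: 0.0488
finger_force: 59.9
clock: 10.88
position: [0.5239, 0.2119, 0.2473]
tool_rot: [3.141, 0.0, 1.58]
force: [0.2, 0.3, -5.1]
grip_width: 0.049
finger_force: 64.4
shift [-3.13  -0.517 -0.013] turn [0.    0.    0.006]
```

```bash
python3 -m inch '[[-1,0,0,0,0,0,0],[-1,0,0,0,0,0,0],[-1,0,0,0,0,0,0],[-1,0,0,0,0,0,0]]' |head -2;python3 -m inch '[[-1,0,0,0,0,0,0],[-1,0,0,0,0,0,0],[-1,0,0,0,0,0,0],[-1,0,0,0,0,0,0]]' |head -2;python3 -m inch '[[-1,-0.4,0,0,0,0,0],[-1,-0.4,0,0,0,0,0],[-1,-0.4,0,0,0,0,0],[-1,-0.4,0,0,0,0,0],[-1,-0.4,0,0,0,0,0]]'
python3 - <<'E'
from h import *
goto(.426,-.415,.1,np.pi/2)
E
```

```text
clock: 11.38
position: [0.525, 0.0077, 0.2459]
clock: 11.88
position: [0.5264, -0.1917, 0.2458]
clock: 12.5
position: [0.4481, -0.3894, 0.2459]
tool_rot: [-3.14, -0.001, 1.577]
force: [1.1, 0.2, -4.1]
grip_width: 0.0487
finger_force: 64.0
shift [-0.128 -0.11   0.73 ] turn [-0.001 -0.001  0.004]
```

```bash
python3 -m inch '[[-0.13,-0.11,0,0,0,0,0],[-0.13,-0.11,0.3,0,0,0,0],[-0.13,-0.11,0.6,0,0,0,0],[-0.13,-0.11,0.76,0,0,0,0],[-0.13,-0.11,0.815,0,0,0,0],[-0.13,-0.11,0.83,0,0,0,0],[-0.13,-0.11,0.83,0,0,0,0]]'
```

```text
clock: 13.38
position: [0.4282, -0.4146, 0.0824]
tool_rot: [3.14, 0.001, 1.58]
force: [-0.2, 0.0, -4.3]
grip_width: 0.0484
finger_force: 63.9
```

```bash
python3 -m inch '[[0,0,0.008,0,0,0,0],[0,0,0.015,0,0,0,0],[0,0,0.015,0,0,0,0]]' | sed -n '2p;4p'; python3 -m inch '[[0,0,0,0,0,0,0.85],[0,0,0,0,0,0,0.85],[0,0,0,0,0,0,0.85],[0,0,0,0,0,0,0.85],[0,0,-0.3,0,0,0,0.85],[0,0,-0.6,0,0,0,0.85],[0,0,-0.84,0,0,0,0.85],[0,0,-0.84,0,0,0,0.85]]'
python3 - <<'E'
from h import *
goto(.5392,.0510,.25,np.radians(95))
E
```

```text
position: [0.428, -0.4152, 0.0805]
force: [-6.9, 4.4, 24.6]
clock: 14.75
position: [0.4287, -0.4155, 0.2501]
tool_rot: [3.137, 0.004, 1.579]
force: [-0.6, -0.5, 0.4]
grip_width: 0.0725
finger_force: 0.0
shift [ 2.328  0.572 -0.006] turn [ 0.003  0.003 -0.05 ]
```

```bash
python3 -m inch '[[1,0.57,0,0,0,-0.05,1],[1,0.57,0,0,0,-0.05,1],[1,0.57,0,0,0,-0.05,1],[1,0.57,0,0,0,-0.05,1]]' |head -2;python3 -m inch '[[1,0,0,0,0,0,1],[1,0,0,0,0,0,1],[1,0,0,0,0,0,1],[1,0,0,0,0,0,1],[1,0,0,0,0,0,1]]' |sed -n 2,3p
python3 - <<'E'
from h import *
goto(.5392,.0510,.077,np.radians(94))
E
```

```text
clock: 15.25
position: [0.5408, -0.2106, 0.2457]
position: [0.5224, -0.0141, 0.2459]
tool_rot: [-3.141, -0.0, 1.659]
shift [0.317 0.113 0.844] turn [-0.     0.     0.012]
```

```bash
python3 -m inch '[[0.317,0.113,0,0,0,0.01,1],[0.317,0.113,0,0,0,0.01,1],[0.317,0.113,0.3,0,0,0.01,1],[0.317,0.113,0.6,0,0,0.01,1],[0.317,0.113,0.844,0,0,0.01,1],[0.317,0.113,0.844,0,0,0.01,1],[0.317,0.113,0.844,0,0,0.01,1],[0.317,0.113,0.844,0,0,0.01,0],[0.317,0.113,0.844,0,0,0.01,0],[0.317,0.113,0.844,0,0,0.01,0],[0.317,0.113,0.844,0,0,0.01,0],[0.317,0.113,0.844,0,0,0.01,0],[0.317,0.113,0.844,0,0,0.01,0]]' 60
python3 -m inch '[[0,0,-0.1,0,0,0,0],[0,0,-0.3,0,0,0,0],[0,0,-0.6,0,0,0,0],[0,0,-0.86,0,0,0.044,0],[0,0,-0.86,0,0,0.044,0],[0,0,-0.86,0,0,0.044,0]]'
python3 - <<'E'
from h import *
goto(.498,-.352,.25,np.pi/2)
E
```

```text
clock: 17.5
position: [0.5402, 0.0507, 0.079]
tool_rot: [3.14, 0.0, 1.642]
force: [-3.4, -0.4, 15.7]
grip_width: 0.0489
finger_force: 59.4
clock: 18.25
position: [0.539, 0.0505, 0.2489]
tool_rot: [-3.141, 0.0, 1.573]
force: [-1.5, -0.3, -5.5]
grip_width: 0.0487
finger_force: 64.6
shift [-2.012 -0.21  -0.004] turn [-0.     0.     0.002]
```

```bash
python3 -m inch '[[-1,-0.1,0,0,0,0,0],[-1,-0.1,0,0,0,0,0],[-1,-0.1,0,0,0,0,0],[-1,-0.1,0,0,0,0,0]]' |head -2;python3 -m inch '[[-1,-0.11,0,0,0,0,0],[-1,-0.11,0,0,0,0,0],[-1,-0.11,0,0,0,0,0],[-1,-0.11,0,0,0,0,0],[-1,-0.11,0,0,0,0,0]]'|sed -n 2,3p
python3 - <<'E'
from h import *
goto(.498,-.352,.083,np.pi/2)
E
```

```text
clock: 18.75
position: [0.5181, -0.1536, 0.2477]
position: [0.4978, -0.3492, 0.2478]
tool_rot: [-3.14, -0.002, 1.572]
shift [-0.015  0.003  0.824] turn [-0.001 -0.001  0.001]
```

```bash
python3 -m inch '[[-0.01,0,0.3,0,0,0,0],[-0.01,0,0.6,0,0,0,0],[-0.01,0,0.77,0,0,0,0],[-0.01,0,0.82,0,0,0,0],[-0.01,0,0.835,0,0,0,0],[-0.01,0,0.84,0,0,0,0],[-0.01,0,0.84,0,0,0,0]]'
```

```text
clock: 20.25
position: [0.4988, -0.3516, 0.0826]
tool_rot: [3.14, 0.001, 1.573]
force: [0.1, 0.7, -5.0]
grip_width: 0.0487
finger_force: 64.0
```

```bash
python3 -m inch '[[0,0,0.005,0,0,0,0],[0,0,0.01,0,0,0,0],[0,0,0.01,0,0,0,0]]' | sed -n '2p;4p'; python3 -m inch '[[0,0,0,0,0,0,0.85],[0,0,0,0,0,0,0.85],[0,0,0,0,0,0,0.85],[0,0,0,0,0,0,0.85],[0,0,-0.3,0,0,0,0.85],[0,0,-0.6,0,0,0,0.85],[0,0,-0.84,0,0,0,0.85],[0,0,-0.84,0,0,0,0.85]]' |sed -n '2,3p'
python3 - <<'E'
from h import *
goto(.6222,.1410,.25,np.radians(95))
E
```

```text
position: [0.4988, -0.3518, 0.082]
force: [-9.4, 5.8, 30.1]
position: [0.4996, -0.3521, 0.2512]
tool_rot: [3.137, 0.003, 1.573]
shift [2.464e+00 6.170e-01 1.000e-03] turn [ 0.003  0.002 -0.054]
```

```bash
python3 -m inch '[[1,0.3,0,0,0,0,1],[1,0.3,0,0,0,0,1],[1,0.3,0,0,0,0,1],[1,0.3,0,0,0,0,1]]' |head -2;python3 -m inch '[[1,0.32,0,0,0,-0.045,1],[1,0.32,0,0,0,-0.045,1],[1,0.32,0,0,0,-0.045,1],[1,0.32,0,0,0,-0.045,1],[1,0.32,0,0,0,-0.045,1]]' |sed -n 2,3p
python3 - <<'E'
from h import *
goto(.6222,.141,.077,np.radians(94))
E
```

```text
clock: 22.12
position: [0.5586, -0.1469, 0.2468]
position: [0.6213, 0.0504, 0.2465]
tool_rot: [-3.14, -0.0, 1.646]
shift [0.451 0.039 0.848] turn [-0.001 -0.     0.003]
```

```bash
python3 -m inch '[[0.451,0.04,0,0,0,0,1],[0.451,0.04,0,0,0,0,1],[0.451,0.04,0.1,0,0,0,1],[0.451,0.04,0.4,0,0,0,1],[0.451,0.04,0.7,0,0,0,1],[0.451,0.04,0.85,0,0,0,1],[0.451,0.04,0.85,0,0,0,1],[0.451,0.04,0.85,0,0,0,0],[0.451,0.04,0.85,0,0,0,0],[0.451,0.04,0.85,0,0,0,0],[0.451,0.04,0.85,0,0,0,0],[0.451,0.04,0.85,0,0,0,0],[0.451,0.04,0.85,0,0,0,0]]' 60
python3 -m inch '[[0,0,-0.1,0,0,0,0],[0,0,-0.3,0,0,0,0],[0,0,-0.6,0,0,0,0],[0,0,-0.86,0,0,0.044,0],[0,0,-0.86,0,0,0.044,0],[0,0,-0.86,0,0,0.044,0]]'
python3 - <<'E'
from h import *
goto(.568,-.415,.25,np.pi/2)
E
```

```text
clock: 24.38
position: [0.6238, 0.1394, 0.0794]
tool_rot: [3.139, -0.0, 1.643]
force: [-3.0, -0.6, 9.4]
grip_width: 0.0489
finger_force: 60.7
clock: 25.12
position: [0.6224, 0.1393, 0.2496]
tool_rot: [-3.141, 0.0, 1.575]
force: [-0.7, -0.1, -5.2]
grip_width: 0.049
finger_force: 64.3
shift [-2.77e+00 -2.84e-01 -1.00e-03] turn [-0.     0.     0.003]
```

Contact is expected at a TCP height of about 0.0824.

```bash
python3 -m inch '[[-1,-0.1,0,0,0,0,0],[-1,-0.1,0,0,0,0,0],[-1,-0.1,0,0,0,0,0],[-1,-0.1,0,0,0,0,0]]' |head -2;python3 -m inch '[[-1,-0.1,0,0,0,0,0],[-1,-0.1,0,0,0,0,0],[-1,-0.1,0,0,0,0,0],[-1,-0.1,0,0,0,0,0]]' |head -2;python3 -m inch '[[-0.77,-0.08,0,0,0,0,0],[-0.77,-0.08,0,0,0,0,0],[-0.77,-0.08,0,0,0,0,0],[-0.77,-0.08,0,0,0,0,0],[-0.77,-0.08,0,0,0,0,0]]'|sed -n 2,3p
python3 - <<'E'
from h import *
goto(.568,-.415,.084,np.pi/2)
E
```

```text
clock: 25.62
position: [0.6022, -0.0658, 0.248]
clock: 26.12
position: [0.5826, -0.265, 0.2479]
position: [0.5694, -0.413, 0.2484]
tool_rot: [-3.141, -0.002, 1.576]
shift [-0.011 -0.006  0.822] turn [-0.001 -0.001  0.003]
```

```bash
python3 -m inch '[[-0.01,0,0.3,0,0,0,0],[-0.01,0,0.6,0,0,0,0],[-0.01,0,0.77,0,0,0,0],[-0.01,0,0.82,0,0,0,0],[-0.01,0,0.835,0,0,0,0],[-0.01,0,0.842,0,0,0,0],[-0.01,0,0.842,0,0,0,0]]' | sed -n '2p;4p'; python3 -m inch '[[0,0,0.004,0,0,0,0],[0,0,0.008,0,0,0,0],[0,0,0.008,0,0,0,0]]' | sed -n '2p;4p'
```

```text
position: [0.5697, -0.417, 0.0825]
force: [0.7, 0.3, -1.9]
position: [0.5697, -0.4172, 0.0824]
force: [-7.1, 5.6, 23.2]
```

```bash
python3 -m inch '[[0,0,0,0,0,0,0.85],[0,0,0,0,0,0,0.85],[0,0,0,0,0,0,0.85],[0,0,0,0,0,0,0.85],[0,0,-0.3,0,0,0,0.85],[0,0,-0.6,0,0,0,0.85],[0,0,-0.84,0,0,0,0.9],[0,0,-0.84,0,0,0,0.9]]' |sed -n '2,3p'
python3 - <<'E'
from h import *
f=grab("top","t2");s=grab("side","s2")
for b in blobs(f,.058,.07): print(*b)
print("jar",*blobs(f,.073,.08,100,(.45,.65,-.35,-.05)))
print("side")
for b in blobs(s,.055,.07): print(*b)
for b in blobs(s,.1,.108): print(*b)
goto(.6624,-.2204,.25,np.pi/2)
E
```

```text
position: [0.5703, -0.4175, 0.2518]
tool_rot: [3.136, 0.003, 1.574]
[401. 180.] 331 [ 0.6622 -0.2197  0.0648] [ 0.6628 -0.2205  0.0253] [162. 156. 141.]
[352. 183.] 335 [ 0.6566 -0.1015  0.0648] [ 0.6571 -0.1018  0.0251] [226. 224. 215.]
[ 77. 231.] 198 [0.5443 0.56   0.0643] [0.5491 0.5628 0.0981] [115. 111. 107.]
[350. 220.] 336 [ 0.5675 -0.0954  0.0645] [ 0.5682 -0.0952  0.0252] [165. 159. 144.]
[333. 259.] 343 [ 0.4751 -0.0539  0.0651] [ 0.4759 -0.054   0.0249] [179. 165. 111.]
[369. 260.] 348 [ 0.4716 -0.1387  0.0648] [ 0.4715 -0.1389  0.025 ] [213. 188. 148.]
[408. 260.] 350 [ 0.471  -0.2305  0.0646] [ 0.4711 -0.2319  0.0253] [234. 234. 168.]
[335. 294.] 352 [ 0.3929 -0.0576  0.0648] [ 0.3938 -0.0576  0.0249] [211. 204. 143.]
jar (array([402., 224.]), np.int32(229), array([ 0.5553, -0.2172,  0.075 ]), array([ 0.5557, -0.2163,  0.023 ]), array([118., 116., 117.]))
side
[318. 155.] 92 [ 0.5678 -0.3954  0.0632] [ 0.5691 -0.4082  0.0243] [131. 123. 121.]
[372. 156.] 89 [ 0.4263 -0.3945  0.0634] [ 0.4272 -0.4031  0.0231] [125. 119. 117.]
[344. 167.] 102 [ 0.4992 -0.3308  0.0628] [ 0
[... 484 characters left out ...]
2 -0.087   0.0633] [ 0.5688 -0.0935  0.0273] [145. 137. 129.]
[352. 227.] 297 [ 0.4749 -0.0462  0.0635] [ 0.4769 -0.0529  0.0278] [164. 145.  94.]
[390. 226.] 295 [ 0.3943 -0.0507  0.0635] [ 0.3938 -0.0567  0.0281] [190. 173. 120.]
[199. 230.] 93 [ 0.7985 -0.0208  0.0627] [ 0.8034 -0.0332  0.0216] [117. 111. 109.]
[318. 139.] 130 [ 0.5681 -0.4102  0.1039] [ 0.5677 -0.4147  0.0285] [214. 207. 198.]
[372. 139.] 137 [ 0.4271 -0.4102  0.1039] [ 0.4274 -0.4146  0.0283] [203. 195. 185.]
[344. 149.] 148 [ 0.4984 -0.346   0.1037] [ 0.4981 -0.3516  0.0274] [212. 205. 196.]
[323. 336.] 230 [0.5156 0.3332 0.104 ] [0.5156 0.3298 0.0453] [72. 70. 72.]
shift [ 0.98   0.471 -0.013] turn [0.    0.    0.002]
```

View pics/s2.png

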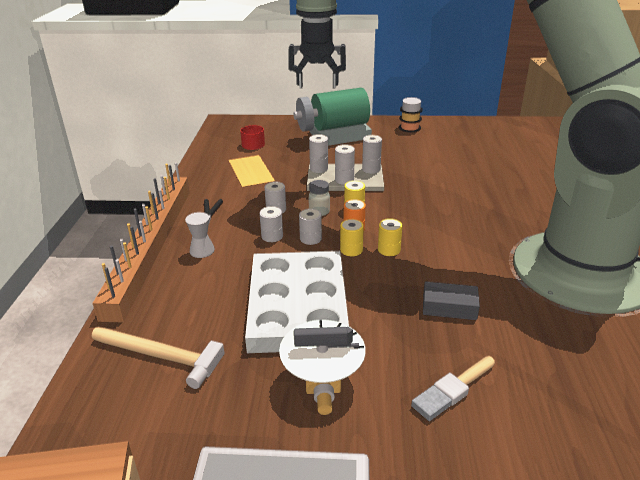

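The side view shows all three tall flasks upright on the board, at (318,155), (344,165) and (372,155). The block is empty, and the shorts at (274,198), (271,224) and (310,226) and the jar have not moved. Next I pick the far short flask.

```bash
python3 -m inch '[[0.98,0.47,0,0,0,0,1],[0.98,0.47,0,0,0,0,1],[0.98,0.47,0,0,0,0,1],[0.98,0.47,0,0,0,0,1],[0.98,0.47,0,0,0,0,1],[0.98,0.47,0,0,0,0,1]]' |sed -n 2,3p
python3 - <<'E'
from h import *
goto(.6624,-.2204,.048,np.pi/2)
E
```

```text
position: [0.6616, -0.2212, 0.2463]
tool_rot: [-3.14, 0.0, 1.574]
shift [0.004 0.006 0.991] turn [-0.001  0.     0.002]
```

```bash
python3 -m inch '[[0,0,0.3,0,0,0,0.95],[0,0,0.6,0,0,0,0.95],[0,0,0.9,0,0,0,0.95],[0,0,0.99,0,0,0,0.95],[0,0,0.99,0,0,0,0.95],[0,0,0.99,0,0,0,0],[0,0,0.99,0,0,0,0],[0,0,0.99,0,0,0,0],[0,0,0.99,0,0,0,0],[0,0,0.99,0,0,0,0],[0,0,0.99,0,0,0,0]]' 60
python3 -m inch '[[0,0,-0.1,0,0,0,0],[0,0,-0.3,0,0,0,0],[0,0,-0.6,0,0,0,0],[0,0,-0.9,0,0,-0.044,0],[0,0,-0.9,0,0,-0.044,0],[0,0,-0.9,0,0,-0.044,0]]'
python3 - <<'E'
from h import *
goto(.6324,.0597,.23,np.radians(94))
E
```

```text
clock: 31.22
position: [0.6635, -0.2208, 0.052]
tool_rot: [3.138, 0.001, 1.574]
force: [-0.4, -0.6, 9.1]
grip_width: 0.0487
finger_force: 60.6
clock: 31.98
position: [0.6618, -0.2204, 0.2299]
tool_rot: [-3.142, 0.0, 1.643]
force: [-0.1, 0.5, -4.4]
grip_width: 0.0483
finger_force: 63.6
shift [ 1.407e+00 -4.600e-02 -1.000e-03] turn [-0.     0.     0.002]
```

```bash
python3 -m inch '[[0.8,-0.03,0,0,0,0,0],[0.8,-0.03,0,0,0,0,0],[0.8,-0.03,0,0,0,0,0]]' |sed -n 2p; python3 -m inch '[[0.61,-0.02,0,0,0,0,0],[0.61,-0.02,0,0,0,0,0],[0.61,-0.02,0,0,0,0,0],[0.61,-0.02,0,0,0,0,0],[0.61,-0.02,0,0,0,0,0]]'|sed -n 2,3p
python3 - <<'E'
from h import *
goto(.6324,.0597,.064,np.radians(94))
E
```

```text
position: [0.6434, -0.0575, 0.2282]
position: [0.6317, 0.0586, 0.2289]
tool_rot: [-3.14, 0.001, 1.642]
shift [0.006 0.005 0.824] turn [-0.001  0.     0.001]
```

```bash
python3 -m inch '[[0.005,0,0.3,0,0,0,0],[0.005,0,0.55,0,0,0,0],[0.005,0,0.65,0,0,0,0],[0.005,0,0.75,0,0,0,0],[0.005,0,0.81,0,0,0,0],[0.005,0,0.81,0,0,0,0]]' | sed -n '2p;4p'; python3 -m inch '[[0,0,0.008,0,0,0,0],[0,0,0.015,0,0,0,0],[0,0,0.015,0,0,0,0]]' | sed -n '2p;4p'
```

```text
position: [0.6318, 0.0611, 0.0675]
force: [0.0, 0.1, -2.4]
position: [0.6319, 0.0612, 0.0648]
force: [-0.1, -0.5, -3.9]
```

```bash
python3 -m inch '[[0,0,0.003,0,0,0,0.85],[0,0,0.003,0,0,0,0.85],[0,0,0.003,0,0,0,0.85],[0,0,0,0,0,0,0.85],[0,0,-0.3,0,0,0,0.85],[0,0,-0.6,0,0,0,0.85],[0,0,-0.9,0,0,0.044,0.9],[0,0,-0.9,0,0,0.044,0.9]]' |sed -n '2,3p'
python3 - <<'E'
from h import *
f=grab("top");print(*blobs(f,.055,.084,60,(.5,.75,-.3,.27)),sep="\n")
goto(.6571,-.1016,.25,np.pi/2)
E
```

```text
position: [0.6335, 0.0615, 0.2495]
tool_rot: [3.134, -0.001, 1.573]
(array([352., 183.]), np.int32(342), array([ 0.6565, -0.1016,  0.0648]), array([ 0.6571, -0.102 ,  0.0253]), array([235., 233., 227.]))
(array([357., 206.]), np.int32(344), array([ 0.6008, -0.1126,  0.0646]), array([ 0.6016, -0.1132,  0.0251]), array([236., 234., 229.]))
(array([401., 224.]), np.int32(313), array([ 0.5552, -0.2154,  0.0744]), array([ 0.5562, -0.2161,  0.0235]), array([138., 137., 137.]))
(array([198., 239.]), np.int32(102), array([0.522 , 0.265 , 0.0723]), array([0.5266, 0.267 , 0.0264]), array([204., 198., 180.]))
shift [-0.815  0.121 -0.016] turn [ 0.002 -0.     0.002]
```

The knock happened: the flask that was at (350,220) is now at (357,206), world (0.601,-0.113), only 57 mm from its neighbour. I'll grip the neighbour across their common line (ψ≈11.6°).

```bash
python3 -m inch '[[-0.815,0.12,0,0,0,0.87,1],[-0.815,0.12,0,0,0,0.87,1],[-0.815,0.12,0,0,0,0.87,1],[-0.815,0.12,0,0,0,0.87,1],[-0.815,0.12,0,0,0,0.87,1],[-0.815,0.12,0,0,0,0.87,1],[-0.815,0.12,0,0,0,0.87,1],[-0.815,0.12,0,0,0,0.87,1],[-0.815,0.12,0,0,0,0.87,1],[-0.815,0.12,0,0,0,0.87,1]]' |sed -n 2,3p
python3 - <<'E'
from h import *
goto(.6571,-.1016,.048,np.radians(11.6))
print(np.round(bot.observe()["qpos"],2))
E
```

```text
position: [0.6561, -0.1018, 0.2439]
tool_rot: [-3.141, 0.001, 0.209]
shift [0.006 0.    0.979] turn [-0.     0.001  0.004]
[ 0.03  0.59  0.06  1.49 -0.04  1.06 -1.27]
```

```bash
python3 -m inch '[[0.006,0,0.3,0,0,0,0.95],[0.006,0,0.6,0,0,0,0.95],[0.006,0,0.9,0,0,0,0.95],[0.006,0,0.98,0,0,0,0.95],[0.006,0,0.98,0,0,0,0.95],[0.006,0,0.98,0,0,0,0],[0.006,0,0.98,0,0,0,0],[0.006,0,0.98,0,0,0,0],[0.006,0,0.98,0,0,0,0],[0.006,0,0.98,0,0,0,0],[0.006,0,0.98,0,0,0,0]]' 60
python3 -m inch '[[0,0,-0.1,0,0,0,0],[0,0,-0.3,0,0,0,0],[0,0,-0.6,0,0,0,0],[0,0,-0.9,0,0,0,0],[0,0,-0.9,0,0,0,0],[0,0,-0.9,0,0,0,0]]'
python3 - <<'E'
from h import *
goto(.6162,.2243,.23,np.radians(94))
E
```

```text
clock: 37.78
position: [0.6587, -0.1017, 0.051]
tool_rot: [3.141, -0.003, 0.208]
force: [-2.6, 0.3, 12.3]
grip_width: 0.0485
finger_force: 60.2
clock: 38.52
position: [0.6571, -0.1014, 0.2289]
tool_rot: [-3.141, -0.0, 0.208]
force: [-0.2, -0.4, -4.2]
grip_width: 0.0484
finger_force: 63.4
shift [ 0.136 -1.636 -0.005] turn [ 0.    -0.    -0.912]
```

```bash
python3 -m inch '[[0.07,-0.8,0,0,0,-0.912,0],[0.07,-0.8,0,0,0,-0.912,0],[0.07,-0.8,0,0,0,-0.912,0],[0.07,-0.8,0,0,0,-0.912,0],[0.07,-0.8,0,0,0,-0.912,0],[0.07,-0.8,0,0,0,-0.912,0],[0.07,-0.8,0,0,0,-0.912,0],[0.07,-0.8,0,0,0,-0.912,0],[0.07,-0.8,0,0,0,-0.912,0]]' |sed -n 2,3p
python3 - <<'E'
from h import *
goto(.6162,.2243,.2,np.radians(94))
E
```

```text
position: [0.6375, 0.0577, 0.2272]
tool_rot: [-3.139, -0.0, 1.64]
shift [ 0.838 -0.049  0.136] turn [-0.002 -0.    -0.001]
```

```bash
python3 -m inch '[[0.838,-0.05,0.1,0,0,0,0],[0.838,-0.05,0.1,0,0,0,0],[0.838,-0.05,0.1,0,0,0,0],[0.838,-0.05,0.1,0,0,0,0],[0.838,-0.05,0.1,0,0,0,0]]'|sed -n 2,4p
python3 - <<'E'
from h import *
goto(.6162,.2243,.065,np.radians(94))
E
```

```text
position: [0.6164, 0.2239, 0.2079]
tool_rot: [-3.141, 0.001, 1.638]
force: [-0.1, -0.9, -3.3]
shift [ 0.003 -0.     0.714] turn [-0.001  0.001 -0.002]
```

```bash
python3 -m inch '[[0,0,0.3,0,0,0,0],[0,0,0.5,0,0,0,0],[0,0,0.6,0,0,0,0],[0,0,0.68,0,0,0,0],[0,0,0.715,0,0,0,0],[0,0,0.715,0,0,0,0]]' | sed -n '2p;4p'
```

```text
position: [0.6168, 0.2245, 0.0659]
force: [0.6, -0.3, -3.5]
```

```bash
python3 -m inch '[[0,0,0.006,0,0,0,0],[0,0,0.011,0,0,0,0],[0,0,0.011,0,0,0,0]]' | sed -n '2p;4p'; python3 -m inch '[[0,0,0,0,0,0,0.85],[0,0,0,0,0,0,0.85],[0,0,0,0,0,0,0.85],[0,0,0,0,0,0,0.85],[0,0,-0.3,0,0,0,0.85],[0,0,-0.6,0,0,0,0.85],[0,0,-0.9,0,0,0.044,0.9],[0,0,-0.9,0,0,0.044,0.9]]' |sed -n '2,3p'
python3 - <<'E'
from h import *
f=grab("top");print(*blobs(f,.055,.084,60,(.45,.75,-.3,.27)),sep="\n")
f=grab("side");print("side",*blobs(f,.055,.084,60,(.45,.75,-.3,.27)),sep="\n")
goto(.6012,-.1130,.25,np.pi/2)
E
```

```text
position: [0.6166, 0.2245, 0.0635]
force: [-0.5, -0.3, -4.5]
position: [0.6182, 0.2253, 0.2484]
tool_rot: [3.135, -0.003, 1.57]
(array([284., 194.]), np.int32(362), array([0.6295, 0.0609, 0.0767]), array([0.6311, 0.0611, 0.0251]), array([229., 228., 222.]))
(array([223., 197.]), np.int32(67), array([0.6238, 0.2038, 0.0755]), array([0.6227, 0.21  , 0.0182]), array([217., 214., 207.]))
(array([357., 206.]), np.int32(341), array([ 0.601 , -0.1125,  0.0648]), array([ 0.6013, -0.113 ,  0.0251]), array([235., 233., 227.]))
(array([401., 224.]), np.int32(314), array([ 0.5554, -0.2152,  0.074 ]), array([ 0.556 , -0.2162,  0.0235]), array([136., 134., 134.]))
(array([333., 259.]), np.int32(347), array([ 0.4751, -0.0539,  0.0648]), array([ 0.4759, -0.0541,  0.0249]), array([239., 239., 179.]))
(array([369., 260.]), np.int32(342), array([ 0.4717, -0.1387,  0.0647]), array([ 0.4709, -0.139 ,  0.0249]), array([239., 224., 186.]))
(array([408., 260.]), np.int32(343), array([ 0.4711, -0.2303,  0.065 ]), array([ 0.4707, -0.2316,  0.0251]), array([238., 237., 180.]))
side
(array([319., 187.]), np.int
[... 398 characters left out ...]
]), np.int32(146), array([ 0.5918, -0.1059,  0.0634]), array([ 0.5969, -0.1101,  0.026 ]), array([207., 202., 196.]))
(array([351., 227.]), np.int32(298), array([ 0.4765, -0.0477,  0.0636]), array([ 0.4758, -0.0533,  0.0276]), array([224., 213., 154.]))
(array([272., 254.]), np.int32(487), array([0.6291, 0.0736, 0.0748]), array([0.6309, 0.0625, 0.0273]), array([196., 190., 185.]))
(array([269., 308.]), np.int32(656), array([0.6145, 0.2339, 0.075 ]), array([0.6154, 0.225 , 0.0264]), array([199., 193., 188.]))
(array([324., 323.]), np.int32(151), array([0.5184, 0.2651, 0.071 ]), array([0.5204, 0.2689, 0.0343]), array([201., 197., 190.]))
shift [-1.687 -0.078 -0.032] turn [ 0.001 -0.     0.   ]
```

Both shorts are down in their pockets, with tops at 0.077. Now the knocked one.

```bash
python3 -m inch '[[-1,-0.04,0,0,0,0,1],[-1,-0.04,0,0,0,0,1],[-1,-0.04,0,0,0,0,1],[-1,-0.04,0,0,0,0,1]]' |sed -n 2p;python3 -m inch '[[-0.687,-0.04,0,0,0,0,1],[-0.687,-0.04,0,0,0,0,1],[-0.687,-0.04,0,0,0,0,1],[-0.687,-0.04,0,0,0,0,1],[-0.687,-0.04,0,0,0,0,1]]' |sed -n 2,3p
python3 - <<'E'
from h import *
goto(.6012,-.1130,.048,np.pi/2)
E
```

```text
position: [0.6079, 0.0193, 0.2419]
position: [0.6009, -0.1108, 0.2428]
tool_rot: [-3.141, -0.001, 1.574]
shift [-0.012  0.002  0.974] turn [-0.    -0.001  0.002]
```

```bash
python3 -m inch '[[-0.008,0,0.3,0,0,0,0.95],[-0.008,0,0.6,0,0,0,0.95],[-0.008,0,0.9,0,0,0,0.95],[-0.008,0,0.975,0,0,0,0.95],[-0.008,0,0.975,0,0,0,0.95],[-0.008,0,0.975,0,0,0,0],[-0.008,0,0.975,0,0,0,0],[-0.008,0,0.975,0,0,0,0],[-0.008,0,0.975,0,0,0,0],[-0.008,0,0.975,0,0,0,0],[-0.008,0,0.975,0,0,0,0]]' 60
python3 -m inch '[[0,0,-0.1,0,0,0,0],[0,0,-0.3,0,0,0,0],[0,0,-0.6,0,0,0,0],[0,0,-0.9,0,0,-0.044,0],[0,0,-0.9,0,0,-0.044,0],[0,0,-0.9,0,0,-0.044,0]]'
python3 - <<'E'
from h import *
goto(.534,.133,.23,np.radians(94))
E
```

```text
clock: 45.0
position: [0.6018, -0.1147, 0.0506]
tool_rot: [3.139, 0.0, 1.571]
force: [-1.9, 0.7, 13.9]
grip_width: 0.0488
finger_force: 59.6
clock: 45.75
position: [0.6002, -0.1147, 0.2287]
tool_rot: [3.141, 0.0, 1.64]
force: [-0.2, 0.5, -4.1]
grip_width: 0.0487
finger_force: 63.7
shift [ 1.259 -0.245 -0.007] turn [ 0.     0.    -0.001]
```

```bash
python3 -m inch '[[0.65,-0.12,0,0,0,0,0],[0.65,-0.12,0,0,0,0,0],[0.65,-0.12,0,0,0,0,0]]' |sed -n 2p; python3 -m inch '[[0.6,-0.12,0,0,0,0,0],[0.6,-0.12,0,0,0,0,0],[0.6,-0.12,0,0,0,0,0],[0.6,-0.12,0,0,0,0,0],[0.6,-0.12,0,0,0,0,0]]'|sed -n 2,3p
python3 - <<'E'
from h import *
goto(.534,.1318,.066,np.radians(94))
E
```

```text
position: [0.5659, 0.0182, 0.2273]
position: [0.5356, 0.1301, 0.2278]
tool_rot: [-3.141, 0.001, 1.638]
shift [ 0.009 -0.006  0.809] turn [-0.001  0.    -0.001]
```

```bash
python3 -m inch '[[0.005,-0.006,0.3,0,0,0,0],[0.005,-0.006,0.5,0,0,0,0],[0.005,-0.006,0.62,0,0,0,0],[0.005,-0.006,0.72,0,0,0,0],[0.005,-0.006,0.79,0,0,0,0],[0.005,-0.006,0.809,0,0,0,0],[0.005,-0.006,0.809,0,0,0,0]]' | sed -n '2p;4p'; python3 -m inch '[[0,0,0.007,0,0,0,0],[0,0,0.014,0,0,0,0],[0,0,0.014,0,0,0,0]]' | sed -n '2p;4p'
```

```text
position: [0.5344, 0.1322, 0.0668]
force: [0.2, -0.2, -3.4]
position: [0.5342, 0.1324, 0.0638]
force: [0.1, -0.3, -3.3]
```

```bash
python3 -m inch '[[0,0,0.004,0,0,0,0.85],[0,0,0.004,0,0,0,0.85],[0,0,0.004,0,0,0,0.85],[0,0,0,0,0,0,0.85],[0,0,-0.3,0,0,0,0.85],[0,0,-0.6,0,0,0,0.85],[0,0,-0.9,0,0,0,0.9],[0,0,-0.9,0,0,0,0.9]]' |sed -n '2,3p'
python3 - <<'E'
from h import *
f=grab("side","s3");print("side",*blobs(f,.055,.084,60,(.45,.75,-.3,.25)),sep="\n")
f2=grab("top");cv2.imwrite("pics/c3.png",np.hstack([f["img"][100:400,200:420],cv2.resize(f2["img"][150:300,130:330],(400,300))])[:,:,::-1])
goto(.5206,.3285,.25,np.radians(5.4))
E
```

```text
position: [0.5358, 0.1329, 0.2481]
tool_rot: [3.135, -0.001, 1.64]
side
(array([319., 187.]), np.int32(263), array([ 0.5554, -0.2052,  0.072 ]), array([ 0.5587, -0.2152,  0.0275]), array([106., 103., 103.]))
(array([355., 187.]), np.int32(187), array([ 0.4694, -0.2223,  0.0637]), array([ 0.4691, -0.2299,  0.0279]), array([225., 213., 158.]))
(array([354., 206.]), np.int32(243), array([ 0.4712, -0.1311,  0.0635]), array([ 0.4714, -0.138 ,  0.0267]), array([224., 185., 150.]))
(array([351., 227.]), np.int32(301), array([ 0.4765, -0.0466,  0.0635]), array([ 0.4764, -0.0527,  0.027 ]), array([224., 212., 153.]))
(array([272., 254.]), np.int32(488), array([0.6296, 0.0724, 0.0747]), array([0.6308, 0.0631, 0.0273]), array([195., 189., 184.]))
(array([319., 278.]), np.int32(557), array([0.5328, 0.146 , 0.075 ]), array([0.5342, 0.1363, 0.0267]), array([196., 190., 185.]))
(array([269., 308.]), np.int32(648), array([0.6145, 0.2341, 0.075 ]), array([0.6159, 0.2243, 0.0266]), array([151., 143., 136.]))
shift [ 0.984  0.    -0.03 ] turn [ 0.    -0.     0.984]
```

View pics/c3.png

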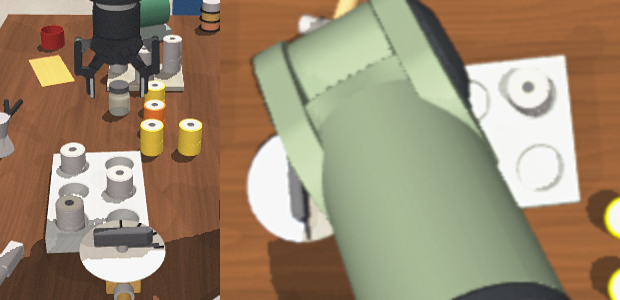

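All three shorts are seated: side crop (73,155), (120,180) and (70,212), upright with tops level. Now the valve.

```bash
python3 -m inch '[[0.984,0,0,0,0,0.984,0.7],[0.984,0,0,0,0,0.984,0.7],[0.984,0,0,0,0,0.984,0.7],[0.984,0,0,0,0,0.984,0.7],[0.984,0,0,0,0,0.984,0.7],[0.984,0,0,0,0,0.984,0.7],[0.984,0,0,0,0,0.984,0.7],[0.984,0,0,0,0,0.984,0.7],[0.984,0,0,0,0,0.984,0.7],[0.984,0,0,0,0,0.984,0.7],[0.984,0,0,0,0,0.984,0.7]]' |sed -n 2,3p
python3 - <<'E'
from h import *
goto(.5206,.3283,.099,np.radians(5.4))
E
```

```text
position: [0.5202, 0.3286, 0.2428]
tool_rot: [3.141, 0.001, 0.097]
shift [0.003 0.001 0.719] turn [0.001 0.001 0.001]
```

```bash
python3 -m inch '[[0,0,0.3,0,0,0,0.7],[0,0,0.55,0,0,0,0.6],[0,0,0.72,0,0,0,0.6],[0,0,0.72,0,0,0,0.6],[0,0,0.72,0,0,0,0],[0,0,0.72,0,0,0,0],[0,0,0.72,0,0,0,0],[0,0,0.72,0,0,0,0],[0,0,0.72,0,0,0,0]]' 60
python3 -m inch '[[0,0,0,0,0,-0.1,0],[0,0,0,0,0,-0.2,0],[0,0,0,0,0,-0.3,0],[0,0,0,0,0,-0.4,0],[0,0,0,0,0,-0.5,0],[0,0,0,0,0,-0.6,0],[0,0,0,0,0,-0.667,0],[0,0,0,0,0,-0.667,0],[0,0,0,0,0,-0.667,0]]'
```

```text
clock: 51.6
position: [0.5215, 0.3265, 0.1015]
tool_rot: [3.139, -0.001, 0.093]
force: [-1.5, -14.1, 12.3]
grip_width: 0.0152
finger_force: 59.0
clock: 52.72
position: [0.5201, 0.3286, 0.1015]
tool_rot: [3.141, 0.0, 1.143]
force: [-9.9, -4.8, 13.8]
grip_width: 0.0148
finger_force: 59.8
```

```bash
python3 -m inch '[[0,0,0,0,0,0,0.6],[0,0,0,0,0,0,0.6],[0,0,0,0,0,0,0.6],[0,0,-0.3,0,0,0,0.7],[0,0,-0.75,0,0,0,0.7],[0,0,-0.9,0,0,0,0.7],[0,0,-0.9,0,0,0,0.7],[0,0,-0.9,0,0,0,0.7]]' | sed -n 2,3p
python3 - <<'E'
from h import *
f=grab("side");w=cloud(f)
cv2.imwrite("pics/v4.png",np.hstack([cv2.resize(f["img"][290:410,260:388],(480,450),interpolation=2),cv2.resize(f["img"][100:400,210:410],(300,450))])[:,:,::-1])
m=(w[...,2]>.095)&(w[...,2]<.13)&(np.hypot(w[...,0]-.5206,w[...,1]-.3277)<.06);q=w[m][:,:2]
c=q.mean(0);v=np.linalg.svd(q-c,full_matrices=False)[2][0];print(m.sum(),c,np.degrees(np.arctan2(v[1],v[0])))
E
```

```text
position: [0.5204, 0.3285, 0.2795]
tool_rot: [3.141, 0.0, 1.142]
627 [0.51828483 0.33245131] 65.29638587274984
```

View pics/v4.png

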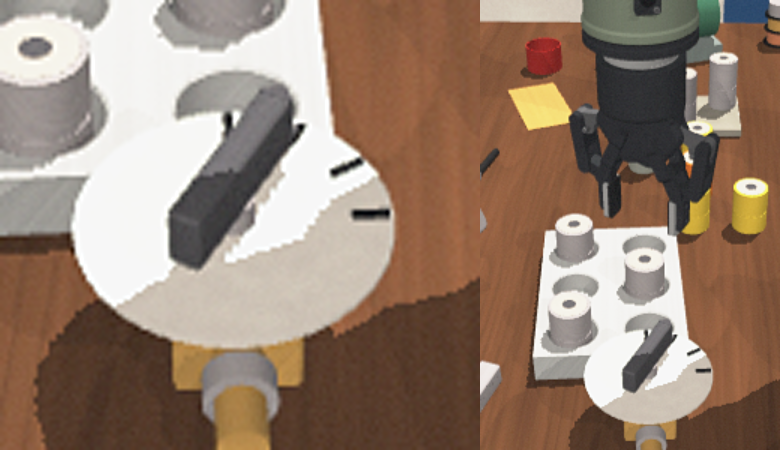

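The needle covers the 60° mark at (300,130), the bar direction gives about 59.7°, and the shorts are seated and upright. I'm handing the job in.

```bash
python3 -c "
from workcell import bot
print(bot.job_done())"
```

```text
the job is handed in; nothing more can be done
None
```

I handed the job in: the three tall flasks stand on the board, the three short flasks are fully down in the block's pockets, the valve reads about 60°, and the jar was not knocked over; the hand-in call returned no verdict.

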